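Tighten the yellow hanging eye with the bar

ROBOT

A 6-joint arm with a two-finger parallel gripper is mounted at the origin on the work surface. World frame = base frame: x ahead of the robot, y to its left, z up, the work surface at z = 0. Lengths are in mm, angles in rad, forces in N, time in s.
With the tool pointing down it reaches from about 350 to 925 mm from the base axis. Payload 6.4 kg.
Tool frame: the origin (TCP) lies at the very end of the fingers, on their centre line; the grasp point (between the pads) lies 19 mm behind it (ctrl.tcp_to_grasp is the z of the grasp point in the tool frame, in mm); z points along the fingers, y is the line along which they close (so a half turn about z gives the same grasp; the last joint's range is limited). The gripper opens to 94 mm and grips with 3 to 60 N. Pads are 16 mm wide; open, the fingers measure 119 mm over their backs; the gripper's body (75 mm by 177 mm) begins 78 mm behind the grasp point.
Start: joints at [1.094, 0.245, 1.558, -0, 1.339, -0.174], TCP at [193.823, 620.44, 205.455] pointing down, gripper open.
Joint ranges: [-3.13, 3.13], [-1.02, 2.26], [0.13, 2.54], [-0.95, 4.09], [0.21, 2.88], [-2.74, 2.74]. Speed limits (rad/s): [2.57, 2.57, 3.14, 3.14, 3.14, 3.14].

INTERFACE

Orientations are given as a 3x3 rotation matrix whose columns are the frame's x, y, z axes.
In Python, from cell import ctrl, read_camera, camera_info gives the robot as it stands. The module is installed in compiled form; this text tells all that it offers.
- The arm moves only by the shell command python3 -m creep 'ROWS' [OPENING] [FORCE]. ROWS is JSON, a list of rows, each a list of 4 numbers: the shift along the tool's x, y, z in mm, then the turn about the tool's z in rad. A call has 1 to 12 rows; each row is the pose to reach, as a shift and turn from the pose commanded when the call began, along the tool's axes at that moment; what a row does not reach only later rows make up. A row lasts 1/10 s, in which the tool goes at most 50 mm and 8.59 degrees, less where a joint would pass 70% of its speed; a pose out of reach is approached as far as the arm can. A call with a gripper value outside its range is refused whole. OPENING is the closure in counts, from 0 (fully open) to 255 (shut), set as the call begins (- or left out, the last holds). The fingers move at their own pace and stop on an object; FORCE is the grip in N (left out, the last holds). Time passes only in rows, so rows that repeat a pose let the fingers close. It gives the time, the measured TCP pose, the force, the opening and the grip force at its end, in the units of the state.
- ctrl.get_state(): the state, without advancing time (a new reading comes with each control period).
- read_camera(name): name is "scene" or "top"; returns the picture (480x640x3 uint8, red, green, blue); there is no depth.
- camera_info(name): a dict with "K" (3x3 intrinsics, pixels), "rvec" (rotation vector, rad) and "tvec" (3), from world to camera coordinates, as OpenCV has them. Camera axes: x right, y down, z forward; pixel columns grow to the right and rows downward; lengths in mm; the calibration is good to about 2 mm. A picture is of the moment at which its call begins. camera_info takes no time and is no camera call.
- ctrl.sign_off(): hands the job in; it is judged then, once.
The state is a dict: "t": time; "joints": joint angles; "qd": joint speeds; "joint_torque": joint torques, N m; "tcp_pos": TCP position; "orientation": TCP orientation; "contact_force": force on the tool from outside, world axes, zero at the start; "torque": the same for the moment, N m; "finger_gap": opening from 0.0 (shut) to 1.0 (fully open); "grip_force": force on a finger pad.
Only numpy, scipy, OpenCV 4.12 (cv2) and the standard library are available. Lean on these libraries where they do the work, as an engineer would, in place of code of your own. Each camera call takes 0.05 s, during which the arm holds its last target. There are 200 camera calls.

TASK

Screw the yellow hanging eye down tight: take the metal bar from its black stand, slide it through the yellow eye's loop and turn the eye clockwise (seen from above) until it stops. Then draw the bar out again and lay it back in its stand; leave the plain steel eye as it is.

Things in the scene. Friction and masses are not known exactly. Their poses are not given: they have to be found in the camera images.
- bar_mid (a point): Loose square aluminium bar, 240 mm long, 16 mm square section, 130 g or so, the middle 50 mm red (the place to grip). This point is its very centre; x runs along the bar, z up. It lies level in the black stand, 30 mm above the table.
- stand_seat (a point): Black stand, fixed: base plate 150 x 90 mm, two U-shaped rests centred 60 mm either side of the middle, 96 mm of free length between them for the fingers; rest floors 22 mm above the table, 74 mm wide between lips 16 mm high. This point is where the bar's centre belongs: mid-stand, 30 mm above the table. x runs along the stand, the way the bar lies; y across it.
- yellow_eye (a point): Centre of the loop of the yellow lifting eye, upright in the middle of a fixed wood-framed grey tile (160 x 160 mm, top 50 mm above the table). Ring: hole 36 mm, outside 56 mm, 18 mm thick along the hole; its centre, on the bolt's upright axis, is 95 mm above the table. x points level along the hole, roughly away from the robot; z up. The bar slides in along x with 8 mm to spare each side.
- yellow_bolt (a joint): Turn of the yellow eye about its upright axis, rad, growing clockwise from above. Starts between 0 and 0.35; fully tight at its hard stop, 0.95. Takes about 0.15 N m and stays where it is left. The bar swings about 0.6 rad either way in the loop before it takes the eye along, so swing it that much further than the eye must turn, and back to free it.
- steel_eye (a point): The like eye in plain steel on a like tile, not to be turned. This point is on its ring, 95 mm above the table, 23 mm sideways from the bolt's axis (along y); x points along its hole, z up. The tiles trade places from run to run.
Mind the look-alikes: they are no part of the job. Leave any purple look-alike of the part that bears stand_seat alone.

How it is judged (in metres and radians):
On the way, in this order (a step that is already met when the one before it is completed fails the run):
1. the bar is through the yellow eye's loop (x of yellow_eye in the frame of bar_mid between -0.11 and 0.11 m and y of yellow_eye in the frame of bar_mid between -0.016 and 0.016 m and z of yellow_eye in the frame of bar_mid between -0.016 and 0.016 m and not (value of joint yellow_bolt above 0.79 rad)), for 0.1 s.
2. the yellow eye is turned tight while the bar is through its loop (value of joint yellow_bolt above 0.79 rad and x of yellow_eye in the frame of bar_mid between -0.11 and 0.11 m and y of yellow_eye in the frame of bar_mid between -0.016 and 0.016 m and z of yellow_eye in the frame of bar_mid between -0.016 and 0.016 m), for 0.1 s.
At the end, for the whole second after the job is handed in: The yellow eye is within 0.16 rad of its stop (joint above 0.79); the bar lies down in both rests of its stand, its centre within 50 mm of the stand's seat and within 6 mm of its height, along the stand within 0.4 rad; the steel eye is as it was (its ring point moved less than 6 mm) (value of joint yellow_bolt above 0.79 rad and horizontal distance between bar_mid and stand_seat below 0.05 m and z of bar_mid in the frame of stand_seat between -0.006 and 0.006 m and angle between the x axis of bar_mid and the x axis of stand_seat, either way round below 0.4 rad and distance of steel_eye from where it was at the start of the episode below 0.006 m); the robot touches nothing.
It fails at once if the steel eye is turned (its ring point moves more than 6 mm) (distance of steel_eye from where it was at the start of the episode above 0.006 m).
It also fails if it takes over 61 s, if anything falls off the work surface, if the arm or the gripper's body presses on something with over 40 N, if the wrist force passes 120 N, or if a joint passes its speed limit or range.

## Working session

There is one attempt and no reset: what is moved stays moved. The work goes in short steps, Python scripts to look and compute and a shell command to move; the robot and the scene stay as the last step left them, time stands still between calls to the robot, and variables do not carry over. Pictures are saved under pics/ and viewed, at most 15 in all, crops included, and the job is handed in when it is done.

```bash
mkdir -p pics; cat > h.py <<'E'
import numpy as np, cv2
from cell import ctrl, read_camera, camera_info
def grab(n,f=None):
    im=read_camera(n)
    if f: cv2.imwrite('pics/'+f,im[:,:,::-1])
    return im
def ray(cam,uv,z):
    c=camera_info(cam);R=cv2.Rodrigues(np.array(c['rvec'],float))[0];t=np.array(c['tvec'],float).ravel()
    d=R.T@np.linalg.inv(np.array(c['K']))@np.array([uv[0],uv[1],1.]);o=-R.T@t
    return o+d*(z-o[2])/d[2]
def proj(cam,p):
    c=camera_info(cam)
    return cv2.projectPoints(np.array([p],float),np.array(c['rvec'],float),np.array(c['tvec'],float),np.array(c['K'],float),None)[0].ravel()
E
python3 - <<'E'
from h import *
grab('top','top1.png');grab('scene','sc1.png')
for n in('top','scene'):
    c=camera_info(n);R=cv2.Rodrigues(np.array(c['rvec'],float))[0];print(n,-R.T@np.array(c['tvec'],float).ravel(),c['K'][0])
s=ctrl.get_state();print(s['t'],s['orientation'],ctrl.tcp_to_grasp)
E
```

```text
top [ 248.86888629   35.3355647  1153.58169861] [557.16016141   0.         313.61450364]
scene [1027.31651271  259.69499898  744.57322888] [485.11967602   0.         311.13697519]
0.1 [[-9.54503651e-01  2.98198176e-01 -7.92761080e-04]
 [ 2.98199091e-01  9.54502402e-01 -1.57035779e-03]
 [ 2.88414527e-04 -1.73531288e-03 -9.99998453e-01]] -18.8
```

View pics/top1.png

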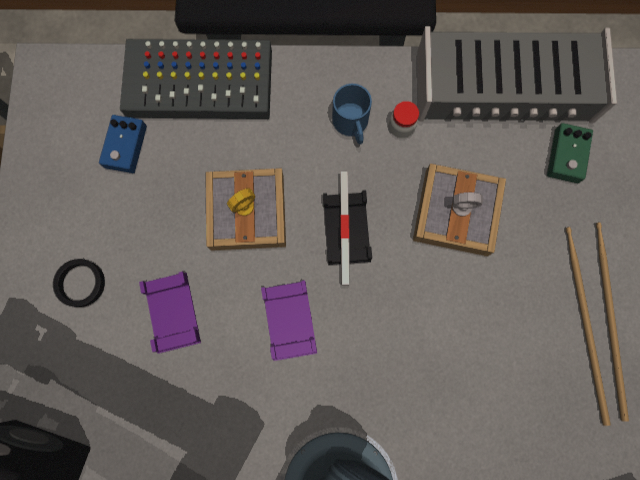

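View pics/sc1.png

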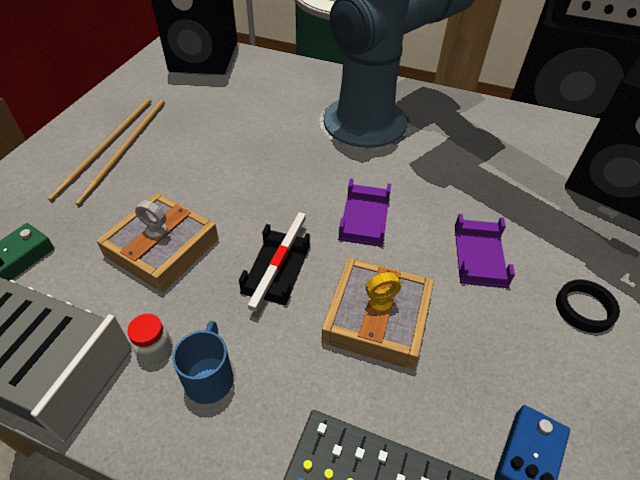

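The black stand with the bar is at top (346,228), scene (277,258). The two purple stands, top (170,312) and (289,320), are the look-alikes. The yellow eye is at top (241,203), scene (383,290), and the steel eye at top (466,203), scene (150,215). The black stand holds the bar and the yellow ring matches the description, so I'll measure those and confirm them in a crop.

```bash
python3 - <<'E'
from h import *
t=cv2.imread('pics/top1.png');s=cv2.imread('pics/sc1.png')
a=cv2.resize(t[160:300,195:385],None,fx=4,fy=4,interpolation=2)[:560,:760]
b=cv2.resize(s[250:350,335:435],None,fx=3,fy=3,interpolation=2)
a[0:300,460:760]=np.where(True,b,0)
cv2.imwrite('pics/crop1.png',a)
def rm(im,lo,hi,box):
    h=cv2.cvtColor(im,cv2.COLOR_BGR2HSV);m=cv2.inRange(h,lo,hi);k=np.zeros_like(m);x0,y0,x1,y1=box;k[y0:y1,x0:x1]=m[y0:y1,x0:x1]
    return np.argwhere(k)[:,::-1].astype(np.float32)
red=rm(t,(0,150,80),(8,255,255),(325,160,370,290)); uv=red.mean(0)
print('bar red',uv,ray('top',uv,38),len(red))
wh=rm(t,(0,0,140),(180,60,255),(325,160,370,290));allp=np.vstack([red,wh])
w=np.array([ray('top',p,38)[:2] for p in allp])
rc=cv2.minAreaRect(w.astype(np.float32));print('bar rect',rc)
v=np.linalg.svd(w-w.mean(0))[2][0];print('bar dir',np.arctan2(v[1],v[0]))
rs=rm(s,(0,150,80),(8,255,255),(240,210,320,310));print('scene red',rs.mean(0),ray('scene',rs.mean(0),34))
for n,im,box in(('top',t,(215,180,270,225)),('scene',s,(350,255,415,325))):
    y=rm(im,(20,140,60),(35,255,255),box)
    print(n,len(y),y.min(0),y.max(0),y.mean(0),cv2.minAreaRect(y),ray(n,y.mean(0),95))
# stand black
h=cv2.cvtColor(t,cv2.COLOR_BGR2HSV)
b=rm(t,(0,0,0),(180,255,40),(318,182,378,272))
print('stand',cv2.minAreaRect(np.array([ray('top',p,15)[:2] for p in b],np.float32)))
# wood frame
f=rm(t,(10,60,100),(20,200,255),(195,155,300,260)); print('tile',cv2.minAreaRect(np.array([ray('top',p,50)[:2] for p in f],np.float32)))
E
```

```text
bar red [344.47568 225.94595] [515.83245979  -7.89131238  38.        ] 185
bar rect ((514.9091796875, -6.89078426361084), (238.48402404785156, 16.4892635345459), 0.3887031376361847)
bar dir -3.1216098351096493
scene red [278.311   255.21053] [513.82545054  -8.43287124  34.        ]
top 522 [227. 189.] [254. 214.] [241.82184 201.74713] ((240.5, 201.5), (25.0, 27.0), 90.0) [548.11366386 197.00940931  95.        ]
scene 937 [366. 272.] [400. 311.] [382.35858 290.51547] ((384.3529968261719, 291.4117736816406), (37.350486755371094, 34.92512893676758), 75.96376037597656) [561.3450077  201.63342147  95.        ]
stand ((518.9073486328125, -13.64865493774414), (151.9140625, 90.92021942138672), 5.043839931488037)Traceback (most recent call last):
  File "<stdin>", line 25, in <module>
  File "h.py", line 8, in ray
    c=camera_info(cam);R=cv2.Rodrigues(np.array(c['rvec'],float))[0];t=np.array(c['tvec'],float).ravel()
ValueError: time passes only in moves, steps and waits
```

View pics/crop1.png

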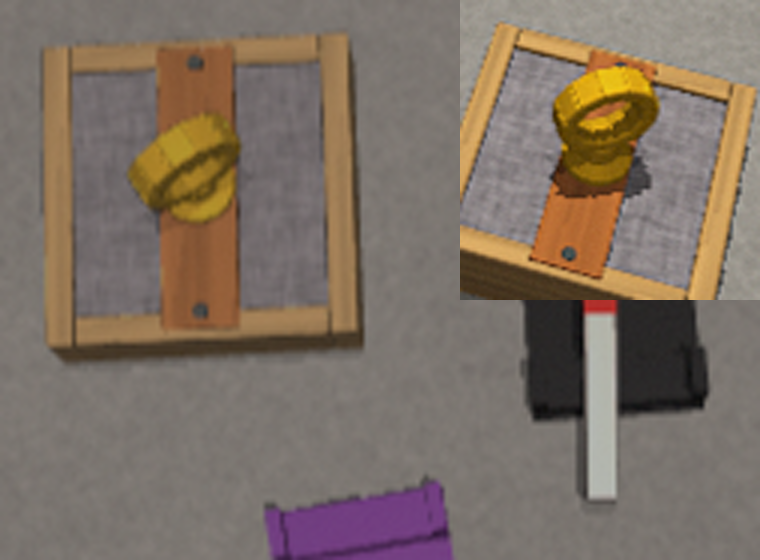

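The crop confirms it: yellow ring on a wood-framed tile, upright, with its hole axis about 0.57 rad to the left of straight ahead (front face ends at crop (150,210) and (240,150)). The bar lies in the black stand. Next I'll find the tile centre and the ring centre.

```bash
cat > h.py <<'E'
import numpy as np, cv2
from functools import lru_cache
from cell import ctrl, read_camera, camera_info
@lru_cache
def cam(n):
    c=camera_info(n);return np.array(c['K'],float),cv2.Rodrigues(np.array(c['rvec'],float))[0],np.array(c['tvec'],float).ravel()
def grab(n,f=None):
    im=read_camera(n)
    if f: cv2.imwrite('pics/'+f,im[:,:,::-1])
    return im[:,:,::-1].copy()
def ray(n,uv,z):
    K,R,t=cam(n);d=R.T@np.linalg.inv(K)@np.array([uv[0],uv[1],1.]);o=-R.T@t
    return o+d*(z-o[2])/d[2]
def proj(n,p):
    K,R,t=cam(n);return cv2.projectPoints(np.array([p],float),R,t,K,None)[0].ravel()
def rm(im,lo,hi,box):
    h=cv2.cvtColor(im,cv2.COLOR_BGR2HSV);m=cv2.inRange(h,lo,hi);k=np.zeros_like(m);x0,y0,x1,y1=box;k[y0:y1,x0:x1]=m[y0:y1,x0:x1]
    return np.argwhere(k)[:,::-1].astype(np.float32)
def delta(p,yaw=None):
    "shift in tool axes to bring TCP to world p, and tool x to world yaw (mod pi)"
    s=ctrl.get_state();R=np.array(s['orientation']);d=R.T@(np.array(p)-s['tcp_pos'])
    y0=np.arctan2(R[1,0],R[0,0]);dy=None if yaw is None else (y0-yaw+np.pi/2)%np.pi-np.pi/2
    print('t',s['t'],'tcp',np.round(s['tcp_pos'],1),'yaw',round(y0,3),'shift',np.round(d,1),'turn',dy,'gap',s['finger_gap'],'F',np.round(s['contact_force'],1),'grip',s['grip_force'],'q',np.round(s['joints'],2))
E
python3 - <<'E'
from h import *
t=cv2.imread('pics/top1.png')
f=rm(t,(8,80,120),(24,200,255),(195,155,300,260))
print('tile',cv2.minAreaRect(np.array([ray('top',p,50)[:2] for p in f],np.float32)))
c=np.array([[42,47],[345,33],[360,330],[47,340]])/4+[195,160]
w=np.array([ray('top',p,50)[:2] for p in c]);print(w,w.mean(0))
for p in((150,210),(240,150)):print('face end',ray('top',np.array(p)/4+[195,160],95))
for p in((130,172),(222,112)):print('back top',ray('top',np.array(p)/4+[195,160],110))
# scene: front ring face ellipse crop inset: centre about (606,113)
print('scene ring', ray('scene',((606-460)/3+335,113/3+250),95))
delta((515,-8,30-19),0.02)
E
```

```text
tile ((550.8980102539062, 198.8358154296875), (158.9299774169922, 157.79698181152344), 3.6570944786071777)
[[624.34072953 282.38270643]
 [634.15195549 124.89300321]
 [476.69117227 112.60712495]
 [469.0167155  271.15313545]] [551.0501432  197.75899251]
face end [525.96181935 214.4131494   95.        ]
face end [557.18131146 171.31693915  95.        ]
back top [540.9408342  222.50386246 110.        ]
back top [571.9316322  178.94084626 110.        ]
scene ring [555.10155775 202.01739753  95.        ]
t 0.1 tcp [193.6 619.9 204.5] yaw 2.839 shift [-494.1 -503.2  194.2] turn -0.3228053598979219 gap 0.9995111059940124 F [ 0.7  0.6 -1. ] grip 0.0 q [ 1.09  0.25  1.56 -0.    1.34 -0.17]
```

```bash
python3 -m creep '[[-494,-503,0,-0.32],[-494,-503,0,-0.32],[-494,-503,0,-0.32],[-494,-503,0,-0.32],[-494,-503,0,-0.32],[-494,-503,0,-0.32],[-494,-503,0,-0.32],[-494,-503,0,-0.32],[-494,-503,0,-0.32],[-494,-503,0,-0.32],[-494,-503,0,-0.32],[-494,-503,0,-0.32]]' 0 30; python3 -c "
from h import *
delta((515,-8,11),0.02)"
```

```text
t: 1.3
tcp_pos: [467.4, 85.3, 205.3]
orientation: [[-1.0, -0.017, 0.0], [-0.017, 1.0, 0.0], [-0.0, 0.0, -1.0]]
contact_force: [1.4, 0.8, 0.6]
finger_gap: 0.997
grip_force: 0.0
t 1.3 tcp [467.4  85.3 205.3] yaw -3.125 shift [-46.  -94.1 194.3] turn -0.0031087234301496736 gap 0.997384085853622 F [1.4 0.8 0.6] grip 0.0 q [-0.06 -0.18  1.99  0.    1.33 -1.65]
```

```bash
python3 -m creep '[[-46,-94,40,0],[-46,-94,80,0],[-46,-94,100,0],[-46,-94,100,0],[-46,-94,100,0]]'; python3 - <<'E'
from h import *
delta((515,-8,11),0.02)
grab('scene','sc2.png')
E
```

```text
t: 1.8
tcp_pos: [513.8, -5.7, 104.7]
orientation: [[-1.0, -0.016, -0.003], [-0.016, 1.0, 0.001], [0.003, 0.001, -1.0]]
contact_force: [-1.8, -0.2, 0.7]
finger_gap: 0.999
grip_force: 0.0
t 1.8 tcp [513.8  -5.7 104.7] yaw -3.125 shift [-1.4 -2.4 93.7] turn -0.0037047477013869567 gap 0.9992255808251703 F [-1.8 -0.2  0.7] grip 0.0 q [-0.23  0.05  1.98  0.    1.12 -1.82]
```

View pics/sc2.png

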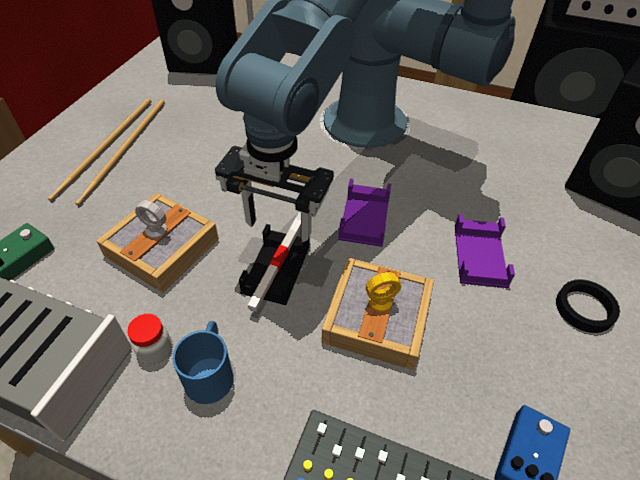

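The open fingers straddle the red section of the bar at scene (281,256). I'll go down and grip.

```bash
python3 -m creep '[[-1,-2,30,0],[-1,-2,60,0],[-1,-2,80,0],[-1,-2,90,0],[-1,-2,90,0]]' && python3 -m creep '[[0,0,0,0],[0,0,0,0],[0,0,0,0],[0,0,0,0],[0,0,0,0],[0,0,0,0],[0,0,0,0],[0,0,0,0]]' 255 40
```

```text
t: 2.35
tcp_pos: [516.0, -7.1, 16.2]
orientation: [[-1.0, -0.019, 0.001], [-0.019, 1.0, -0.0], [-0.001, -0.0, -1.0]]
contact_force: [-0.4, -0.0, 0.1]
finger_gap: 0.996
grip_force: 0.0
t: 3.15
tcp_pos: [515.7, -7.9, 15.4]
orientation: [[-1.0, -0.017, -0.0], [-0.017, 1.0, 0.0], [0.0, 0.0, -1.0]]
contact_force: [0.4, -0.2, 0.4]
finger_gap: 0.356
grip_force: 0.0
```

```bash
python3 -m creep '[[0,0,0,0],[0,0,0,0],[0,0,0,0],[0,0,0,0],[0,0,0,0],[0,0,0,0]]' 255 60 && python3 -m creep '[[0,0,-25,0],[0,0,-50,0],[0,0,-85,0],[0,0,-120,0],[0,0,-120,0],[0,0,-120,0]]'; python3 - <<'E'
from h import *
im=grab('scene','sc3.png')
delta((515,-8,15),0.02)
r=rm(im,(0,150,80),(8,255,255),(230,150,340,300));print(r.mean(0),len(r))
a=cv2.resize(im[130:330,200:450],None,fx=3,fy=3);cv2.imwrite('pics/crop3.png',a)
E
```

```text
t: 3.75
tcp_pos: [515.7, -7.9, 15.4]
orientation: [[-1.0, -0.017, -0.0], [-0.017, 1.0, 0.0], [0.0, 0.0, -1.0]]
contact_force: [-0.0, 0.3, 0.3]
finger_gap: 0.163
grip_force: 60.0
t: 4.35
tcp_pos: [515.7, -8.0, 135.5]
orientation: [[-1.0, -0.017, 0.001], [-0.017, 1.0, -0.0], [-0.001, -0.0, -1.0]]
contact_force: [-0.4, 0.3, -1.3]
finger_gap: 0.169
grip_force: 60.0
t 4.4 tcp [514.8  -7.8 134.1] yaw -3.124 shift [ -0.5  -0.3 119.1] turn -0.0028440103415117157 gap 0.16094780225761804 F [-0.  -0.1 -1. ] grip 59.99846935272217 q [-0.24  0.01  1.96 -0.    1.18 -1.82]
[272.62418 213.85905] 149
```

View pics/crop3.png

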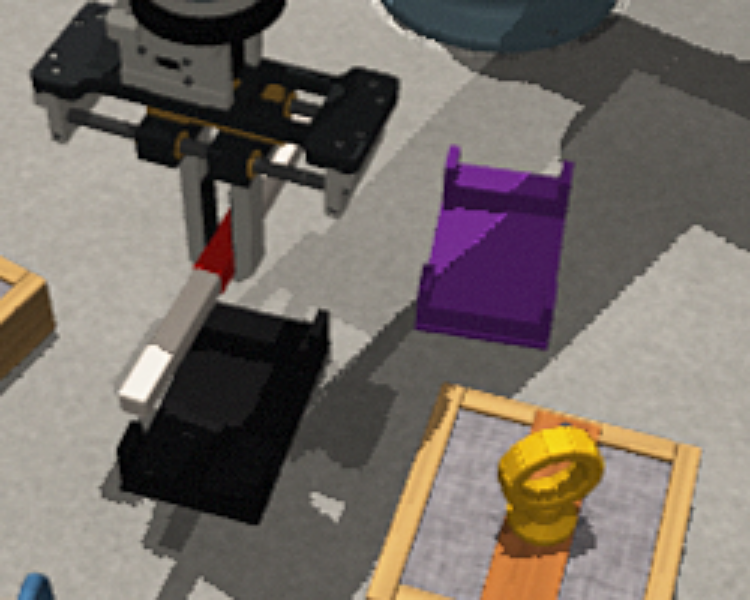

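The bar is gripped in the middle (crop (222,245)) and level. I'll move it to a line-up point 190 mm before the yellow eye.

```bash
python3 -m creep '[[35,30,0,-0.14],[70,60,0,-0.28],[100,85,0,-0.42],[119,101,0,-0.56],[119,101,0,-0.583],[119,101,27,-0.583],[119,101,54,-0.583],[119,101,54,-0.583],[119,101,54,-0.583]]'; python3 - <<'E'
from h import *
im=grab('top','top4.png')
delta((501,164,80.5),0.6)
r=rm(im,(0,120,60),(8,255,255),(240,180,380,400));print(r.mean(0) if len(r) else 0,ray('top',r.mean(0),103) if len(r) else 0)
cv2.imwrite('pics/crop4.png',cv2.resize(im[150:350,190:390],None,fx=3,fy=3,interpolation=2))
E
```

```text
t: 5.3
tcp_pos: [394.7, 90.6, 80.8]
orientation: [[-0.826, -0.564, -0.003], [-0.564, 0.826, -0.0], [0.002, 0.001, -1.0]]
contact_force: [-0.6, 0.4, -2.0]
finger_gap: 0.164
grip_force: 60.0
t 5.35 tcp [395.7  90.6  81.8] yaw -2.543 shift [-128.4    1.2    1.3] turn -0.001047235225991816 gap 0.1627606671500247 F [ 0.1  0.1 -1.1] grip 59.99860346317291 q [-0.06 -0.2   2.25 -0.    1.09 -2.23]
[300.6316  287.89474] [378.34043481  76.73401209 103.        ]
```

View pics/crop4.png

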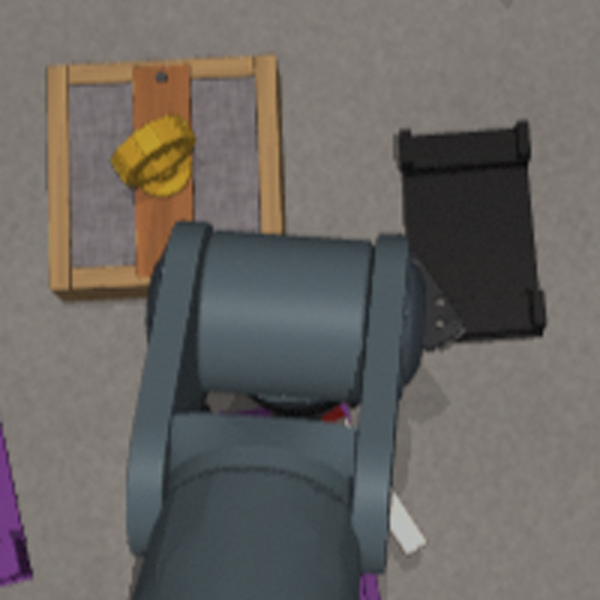

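The stand is clear and empty (crop (470,230)). The arm hides the bar tip from the top camera, so I'll advance to just short of the ring and check in the scene view.

```bash
python3 -m creep '[[-25,1,1,0],[-48,1,1,0],[-48,1,1,0],[-48,1,1,0]]'; python3 - <<'E'
from h import *
im=grab('scene','sc5.png')
delta((501,164,80.5),0.6)
s=ctrl.get_state();R=np.array(s['orientation']);c=np.array(s['tcp_pos'])+[0,0,14.6]
print('tip',c-R[:,0]*120, proj('scene',c-R[:,0]*120),'eye',proj('scene',(551,198,95)))
x,y=325,210
cv2.imwrite('pics/crop5.png',cv2.resize(im[y:y+120,x:x+130],None,fx=5,fy=5,interpolation=2))
t=cv2.imread('pics/top4.png');b=rm(t,(0,0,0),(180,255,45),(318,182,378,272))
print('stand',cv2.minAreaRect(np.array([ray('top',p,10)[:2] for p in b],np.float32)))
E
```

```text
t: 5.75
tcp_pos: [434.8, 118.8, 81.4]
orientation: [[-0.825, -0.565, 0.001], [-0.565, 0.825, -0.0], [-0.001, -0.001, -1.0]]
contact_force: [0.1, -0.1, -1.0]
finger_gap: 0.166
grip_force: 60.0
t 5.8 tcp [434.1 118.7  81. ] yaw -2.542 shift [-80.8  -0.3   0.5] turn 3.838779114495594e-05 gap 0.16245263339179414 F [-0.2 -0.4 -2. ] grip 59.99829053878784 q [ 0.01 -0.08  2.15 -0.    1.07 -2.16]
tip [533.18414033 186.44095374  95.64550244] [378.40278273 274.55099451] eye [382.0084038  285.00599117]
stand ((514.0553588867188, -14.377464294433594), (164.18771362304688, 92.15724182128906), 5.401078224182129)
```

View pics/crop5.png

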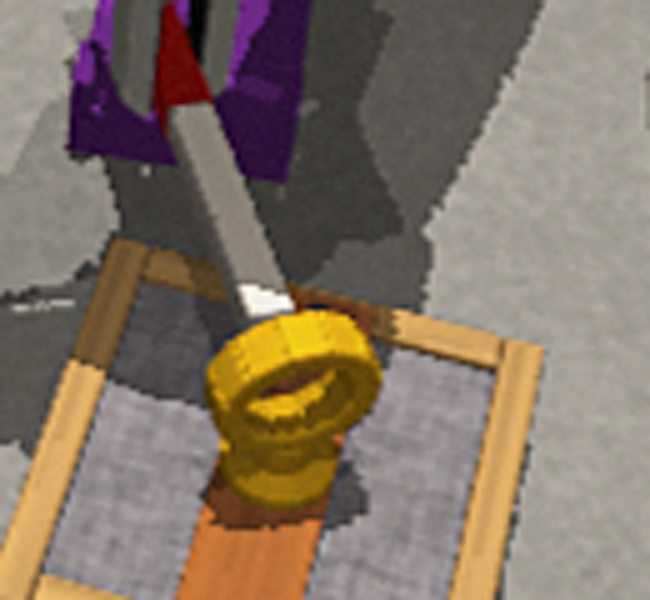

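The bar tip, crop (268,300), points into the ring, whose visible hole is at crop (305,390). It lines up to within about 3 mm. I'll slide in gently with a small shift to the left.

```bash
python3 -m creep '[[-8,1,0,0],[-16,1,0,0],[-24,1,0,0],[-32,1,0,0],[-40,1,0,0],[-40,1,0,0]]'; python3 - <<'E'
from h import *
im=grab('scene','sc6.png')
delta((501,164,80.5),0.6)
x,y=325,210
cv2.imwrite('pics/crop6.png',cv2.resize(im[y:y+120,x:x+130],None,fx=5,fy=5,interpolation=2))
E
```

```text
t: 6.4
tcp_pos: [467.4, 142.9, 80.6]
orientation: [[-0.825, -0.565, 0.0], [-0.565, 0.825, 0.0], [-0.0, -0.0, -1.0]]
contact_force: [0.2, -0.2, -1.6]
finger_gap: 0.165
grip_force: 60.0
t 6.45 tcp [466.8 142.6  80.4] yaw -2.541 shift [-40.3  -1.7  -0.1] turn 0.0007385575990475068 gap 0.16093794615829457 F [ 0.1  0.3 -0.7] grip 59.99853551387787 q [ 0.06  0.02  2.05 -0.    1.07 -2.11]
```

View pics/crop6.png

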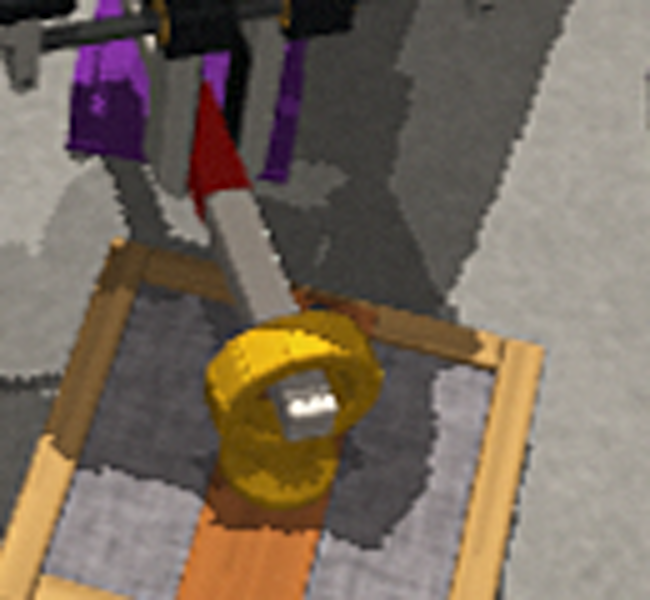

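The tip is through the loop and well centred (crop (310,405)), with no contact force. I'll push further in, then start the swing.

```bash
python3 -m creep '[[-12,-1,0,0],[-24,-1,0,0],[-38,-1,0,0],[-38,-1,0,0],[-38,-1,0,0]]' && python3 -m creep '[[-0.6,8.8,0,0.14],[-2.5,17.4,0,0.28],[-5.5,25.7,0,0.42],[-9.6,33.5,0,0.56],[-14.8,40.6,0,0.7],[-14.8,40.6,0,0.7]]';python3 -c "
from h import *
delta((551,198,80.5),0.6);print(ctrl.get_state()['torque'])"
```

```text
t: 6.95
tcp_pos: [498.5, 163.2, 80.3]
orientation: [[-0.825, -0.565, -0.001], [-0.565, 0.825, -0.0], [0.0, 0.0, -1.0]]
contact_force: [-0.4, 0.1, -1.8]
finger_gap: 0.162
grip_force: 60.0
t: 7.55
tcp_pos: [487.5, 206.1, 80.6]
orientation: [[-0.995, 0.1, 0.001], [0.1, 0.995, 0.001], [-0.001, 0.001, -1.0]]
contact_force: [1.2, 3.6, -2.3]
finger_gap: 0.166
grip_force: 60.1
t 7.55 tcp [487.5 206.1  80.6] yaw 3.041 shift [-64.   -1.7   0.1] turn -0.7001101696649137 gap 0.16579799701879072 F [ 1.2  3.6 -2.3] grip 60.065147280693054 q [ 0.18  0.12  1.95  0.    1.07 -1.29]
[ 0.65143361 -0.15671635  0.30441163]
```

```bash
python3 -m creep '[[-0.3,6.4,0,0.1],[-1.3,12.7,0,0.2],[-2.9,18.9,0,0.3],[-5,25,0,0.4],[-5,25,0,0.4]]';python3 - <<'E'
from h import *
delta((551,198,80.5),0.6);print(ctrl.get_state()['torque'])
im=grab('top','top7.png')
y=rm(im,(20,140,60),(35,255,255),(215,180,270,225));print(len(y))
cv2.imwrite('pics/crop7.png',cv2.resize(im[150:300,170:320],None,fx=4,fy=4,interpolation=2))
E
```

```text
t: 8.05
tcp_pos: [495.0, 230.7, 80.6]
orientation: [[-0.878, 0.479, 0.0], [0.479, 0.878, 0.002], [0.001, 0.002, -1.0]]
contact_force: [-0.4, 5.8, -2.1]
finger_gap: 0.164
grip_force: 60.2
t 8.05 tcp [495.  230.7  80.6] yaw 2.642 shift [-64.8  -1.9   0.1] turn -1.0991281317939605 gap 0.1635990932854675 F [-0.4  5.8 -2.1] grip 60.16279578208923 q [ 0.23  0.15  1.91  0.    1.08 -0.85]
[ 1.09689134 -0.03365604  0.43853644]
279
```

View pics/crop7.png

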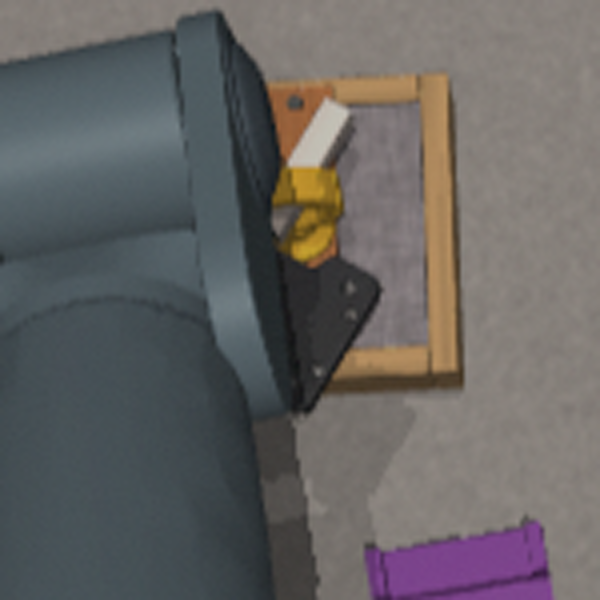

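The eye has turned, and its hole axis is now about straight ahead (ring at crop (310,215)). The bar still goes through to crop (325,130). I'll keep going until it stops.

```bash
python3 -m creep '[[-0.1,3.2,0,0.05],[-0.3,6.4,0,0.1],[-0.7,9.6,0,0.15],[-1.3,12.8,0,0.2],[-1.3,12.8,0,0.2]]';python3 -c "
from h import *
delta((551,198,80.5),0.6);print(ctrl.get_state()['torque'])"
```

```text
t: 8.6
tcp_pos: [502.3, 241.4, 80.7]
orientation: [[-0.766, 0.643, 0.001], [0.643, 0.766, 0.003], [0.002, 0.003, -1.0]]
contact_force: [0.3, 6.6, -1.0]
finger_gap: 0.165
grip_force: 60.2
t 8.6 tcp [502.3 241.4  80.7] yaw 2.443 shift [-65.2  -1.9   0.1] turn -1.2986373410071783 gap 0.16546763153549135 F [ 0.3  6.6 -1. ] grip 60.201226472854614 q [ 0.24  0.18  1.88  0.    1.08 -0.63]
[1.33454422 0.00544433 0.48453502]
```

```bash
python3 -m creep '[[-0.1,3.2,0,0.05],[-0.3,6.4,0,0.1],[-0.3,6.4,0,0.1]]' && python3 -m creep '[[-0.1,3.2,0,0.05],[-0.3,6.4,0,0.1],[-0.3,6.4,0,0.1]]';python3 - <<'E'
from h import *
delta((551,198,80.5),0.6);print(ctrl.get_state()['torque'])
im=grab('scene','sc8.png')
cv2.imwrite('pics/crop8.png',cv2.resize(im[200:350,310:510],None,fx=4,fy=4,interpolation=2))
E
```

```text
t: 8.9
tcp_pos: [506.8, 246.2, 80.8]
orientation: [[-0.698, 0.716, 0.001], [0.716, 0.698, 0.003], [0.002, 0.003, -1.0]]
contact_force: [1.2, 7.0, -2.7]
finger_gap: 0.166
grip_force: 60.2
t: 9.2
tcp_pos: [510.9, 249.8, 80.5]
orientation: [[-0.624, 0.782, -0.001], [0.782, 0.624, 0.002], [0.002, 0.0, -1.0]]
contact_force: [-2.8, 6.4, 0.5]
finger_gap: 0.167
grip_force: 60.8
t 9.2 tcp [510.9 249.8  80.5] yaw 2.244 shift [-65.5  -1.   -0.1] turn -1.4972257646249272 gap 0.1672556720421002 F [-2.8  6.4  0.5] grip 60.77191650867462 q [ 0.25  0.2   1.85  0.    1.09 -0.42]
[0.98243413 0.26828348 0.83688812]
```

View pics/crop8.png

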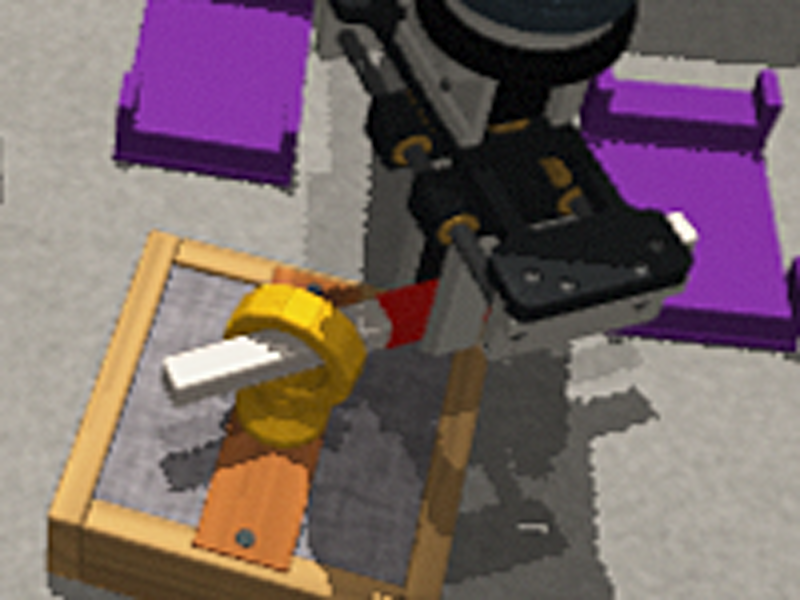

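The ring, crop (295,360), has turned well round, with the bar still through it. The moment has jumped, which suggests the stop, so I'll nudge it once more to check.

```bash
python3 -m creep '[[-0.1,2,0,0.03],[-0.2,4,0,0.06],[-0.2,4,0,0.06]]';python3 -c "
from h import *
delta((551,198,80.5),0.6);print(ctrl.get_state()['torque'])"
```

```text
t: 9.55
tcp_pos: [512.1, 250.8, 80.1]
orientation: [[-0.578, 0.816, -0.006], [0.816, 0.578, -0.002], [0.002, -0.006, -1.0]]
contact_force: [-8.0, 1.1, 3.4]
finger_gap: 0.166
grip_force: 62.6
t 9.55 tcp [512.1 250.8  80.1] yaw 2.187 shift [-65.6   1.2  -0.6] turn -1.5550289676171767 gap 0.16645416954978703 F [-8.   1.1  3.4] grip 62.5865202723071 q [ 0.26  0.21  1.84 -0.    1.09 -0.36]
[0.06957961 1.34746732 1.16588096]
```

That is the stop: the moment has gone from 0.48 to 1.17 N m. I'll swing back 0.58 rad to centre the bar in the loop.

```bash
python3 -m creep '[[-0.3,-6.5,0,-0.1],[-1.3,-13,0,-0.2],[-2.9,-19.4,0,-0.3],[-5.2,-25.5,0,-0.4],[-8,-31.4,0,-0.5],[-10.8,-36,0,-0.58],[-10.8,-36,0,-0.58],[-10.8,-36,0,-0.58]]';python3 - <<'E'
from h import *
delta((551,198,80.5),0.6);print(ctrl.get_state()['torque'])
im=grab('scene','sc9.png')
cv2.imwrite('pics/crop9.png',cv2.resize(im[200:350,310:510],None,fx=4,fy=4,interpolation=2))
E
```

```text
t: 10.35
tcp_pos: [491.4, 221.4, 80.4]
orientation: [[-0.928, 0.372, -0.0], [0.372, 0.928, -0.0], [0.0, -0.0, -1.0]]
contact_force: [1.0, 0.7, -0.6]
finger_gap: 0.168
grip_force: 60.0
t 10.35 tcp [491.4 221.4  80.4] yaw 2.76 shift [-64.    0.5  -0.1] turn -0.9815109073582464 gap 0.1681232020360009 F [ 1.   0.7 -0.6] grip 59.99844968318939 q [ 0.21  0.14  1.93 -0.    1.08 -0.98]
[0.01657095 0.01883137 0.06331303]
```

View pics/crop9.png

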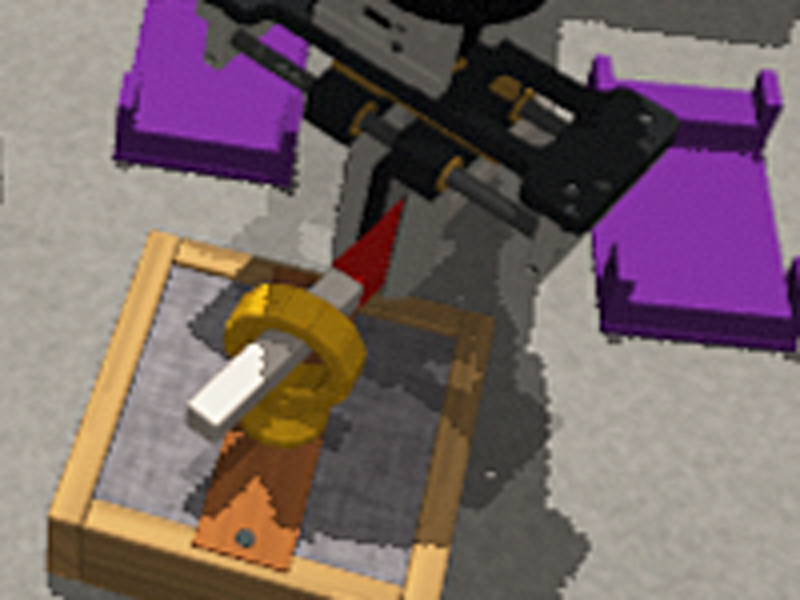

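The bar is free in the middle of the loop, crop (285,350), and the eye has stayed where it was. I'll draw the bar straight out, then lift.

```bash
python3 -m creep '[[12,0,0,0],[25,0,0,0],[40,0,0,0],[60,0,0,0],[80,0,0,0],[100,0,0,0],[100,0,0,0],[100,0,-30,0],[100,0,-65,0],[100,0,-65,0]]';python3 - <<'E'
from h import *
delta((516,-13,135),0.06)
im=grab('top','top10.png')
y=rm(im,(20,140,60),(35,255,255),(215,180,270,225));print(len(y))
b=rm(im,(0,0,0),(180,255,45),(318,182,378,272));c=np.array([ray('top',p,20)[:2] for p in b],np.float32)
print('stand',cv2.minAreaRect(c))
E
```

```text
t: 11.4
tcp_pos: [402.0, 260.0, 150.6]
orientation: [[-0.929, 0.37, 0.01], [0.37, 0.929, 0.003], [-0.008, 0.007, -1.0]]
contact_force: [0.4, -0.2, -0.8]
finger_gap: 0.166
grip_force: 60.0
t 11.4 tcp [402.  260.  150.6] yaw 2.762 shift [-206.9 -211.5   15.8] turn -0.43952763289478014 gap 0.1655428040931549 F [ 0.4 -0.2 -0.8] grip 59.99841570854187 q [ 0.34 -0.11  2.04 -0.    1.21 -0.85]
481
stand ((517.7154541015625, -13.274681091308594), (151.54705810546875, 90.3874282836914), 4.820148944854736)
```

```bash
python3 -m creep '[[-30,-30,0,-0.1],[-65,-65,0,-0.2],[-100,-100,0,-0.3],[-135,-135,0,-0.4],[-170,-170,0,-0.46],[-195,-198,0,-0.46],[-208,-211,0,-0.46],[-208,-211,40,-0.46],[-208,-211,75,-0.46],[-208,-211,75,-0.46],[-208,-211,75,-0.46]]';python3 - <<'E'
from h import *
delta((517,-13,16),0.08)
im=grab('scene','sc11.png')
cv2.imwrite('pics/crop11.png',cv2.resize(im[170:320,200:400],None,fx=4,fy=4,interpolation=2))
E
```

```text
t: 12.55
tcp_pos: [512.8, -13.6, 69.8]
orientation: [[-0.997, -0.081, -0.002], [-0.081, 0.997, 0.001], [0.002, 0.001, -1.0]]
contact_force: [1.2, -0.3, 0.1]
finger_gap: 0.161
grip_force: 60.0
t 12.55 tcp [512.8 -13.6  69.8] yaw -3.061 shift [-4.3  0.3 53.8] turn 0.0008756581813598174 gap 0.16121610399026093 F [ 1.2 -0.3  0.1] grip 59.9984210729599 q [-0.25  0.1   1.99  0.    1.05 -1.9 ]
```

View pics/crop11.png

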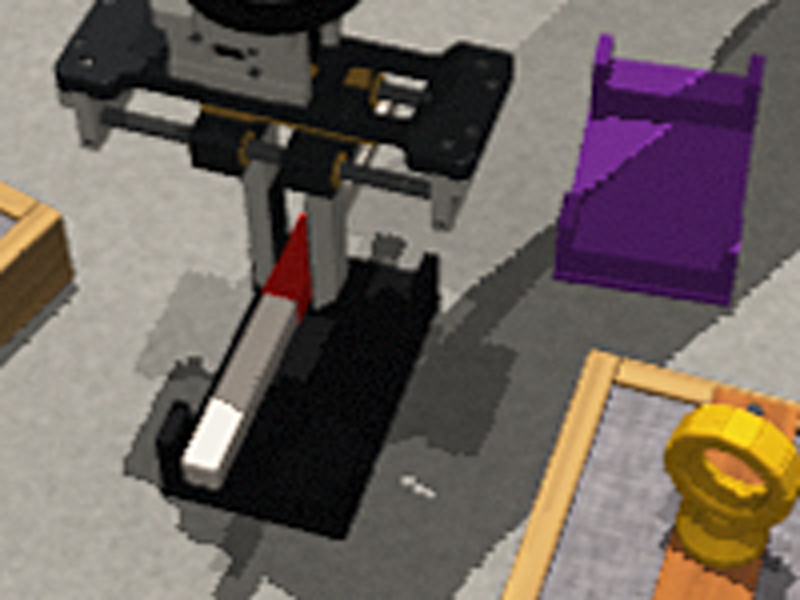

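The bar, crop (250,370), is above the black stand, in line with it and between the lips. The yellow eye has stayed turned. I'll lower the bar.

```bash
python3 -m creep '[[-4,0,20,0],[-4,0,38,0],[-4,0,47,0],[-4,0,51,0],[-4,0,53,0],[-4,0,54,0],[-4,0,54,0],[-4,0,54,0]]' && python3 -m creep '[[0,0,0,0],[0,0,0,0],[0,0,0,0],[0,0,0,0],[0,0,0,0],[0,0,0,0]]' 60
```

```text
t: 13.4
tcp_pos: [518.0, -14.2, 17.0]
orientation: [[-0.997, -0.08, 0.001], [-0.08, 0.997, -0.0], [-0.001, -0.0, -1.0]]
contact_force: [-0.6, 0.5, -0.8]
finger_gap: 0.164
grip_force: 60.0
t: 14.0
tcp_pos: [517.6, -14.1, 16.5]
orientation: [[-0.997, -0.08, 0.0], [-0.08, 0.997, -0.0], [-0.0, -0.0, -1.0]]
contact_force: [0.8, -0.3, 0.9]
finger_gap: 0.636
grip_force: 0.0
```

```bash
python3 -m creep '[[0,0,-20,0],[0,0,-50,0],[0,0,-100,0],[0,0,-150,0],[60,0,-180,0],[100,0,-180,0],[100,0,-180,0],[100,0,-180,0],[100,0,-180,0]]'; python3 - <<'E'
from h import *
im=grab('scene')
t=grab('top')
r=rm(im,(0,150,80),(8,255,255),(240,210,320,310));print('red',ray('scene',r.mean(0),34),len(r))
cv2.imwrite('pics/fin.png',im)
delta((517,-13,16),0.08)
E
```

```text
t: 14.9
tcp_pos: [418.6, -22.2, 196.5]
orientation: [[-0.997, -0.08, 0.0], [-0.08, 0.997, 0.0], [-0.0, -0.0, -1.0]]
contact_force: [-0.1, -0.4, -0.5]
finger_gap: 0.765
grip_force: 0.0
red [516.31759315 -15.32170677  34.        ] 202
t 15.0 tcp [418.7 -22.1 196.1] yaw -3.061 shift [-98.9   1.1 180. ] turn 0.0004287419882276211 gap 0.7667517749059855 F [0.7 0.7 0.3] grip 0.0 q [-0.32 -0.33  2.13  0.    1.34 -1.98]
```

View pics/fin.png

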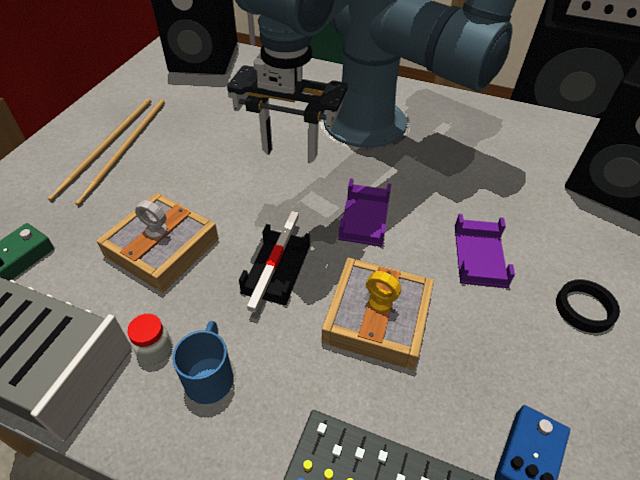

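The bar lies in the black stand at (275,260), the yellow eye at (383,290) is turned, the steel eye at (150,215) is as it was, and the arm is clear of everything.

```bash
python3 -c "
from cell import ctrl
print(ctrl.sign_off())"
```

```text
the job is handed in; nothing more can be done
None
```

The yellow eye is screwed down to its stop, the bar is back in its black stand, the steel eye was left alone, and the job was handed in at about 15 s; no verdict came back.

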